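# Bank the game tokens through the gate

### The job

Push the three round wooden tokens that lie on the deck of the sorting board through the narrow gate, one at a time, so that each drops into the slot behind it. Only slide them along the deck with your fingertips: do not lift any token, and leave the padlock, the little bottle and the perforated tile undisturbed beside the board.

Things in the scene. Friction and masses are not known exactly. Their poses are not given: they have to be found in the camera images.
- board: wooden sorting board fixed to the table, 280 (x) by 240 mm (y). Origin: centre of its underside; its +x points to the gate and slot. Dark flat deck 65 mm above the table from x=-140 (open rear edge, no rail) to x=64 mm. Light rails stand 14 mm above the deck: side rails, inner faces at y=+-110 mm, and two slanted funnel rails from about (-23,+-110) to the gate at (62,+-25) mm
- gate (a point): middle of the gate on the deck's front lip, board coordinates (64, 0, 65) mm. The gate is the 50 mm wide gap between two posts 14 mm high that stand at x=54 to 64 mm. The deck ends at the lip and the slot begins right behind it: a token whose centre is pushed some 5 to 20 mm past the lip tips in; if it still hangs there, push it further
- slot (a point): centre of the slot's floor, board coordinates (97, 0, 4) mm. The slot is an open-topped pit in the board, x=64 to 130 mm, 56 mm wide in y, 61 mm deep below the deck; its other three walls rise to 79 mm above the table
- token_a: loose plain round wooden token, 40 mm across, 8 mm thick, 12 g (varies), lying flat on the deck; one of three alike. Origin: centre of its underside, z axis up
- token_b: loose plain round wooden token, 40 mm across, 8 mm thick, 12 g (varies), lying flat on the deck; one of three alike. Origin: centre of its underside, z axis up
- token_c: loose plain round wooden token, 40 mm across, 8 mm thick, 12 g (varies), lying flat on the deck; one of three alike. Origin: centre of its underside, z axis up
- padlock: bystander: loose steel padlock lying flat beside the board, 36 x 64 x 18 mm, origin under the centre of its case, shackle towards its +y
- mini_bottle: bystander: loose little green glass bottle standing upright, 36 mm diameter, 85 mm tall, origin under its centre
- tile: bystander: loose square plywood tile with a pattern of dark dots, 70 x 70 x 6 mm, lying flat, origin under its centre
Mind the look-alikes: they are no part of the job. What is shaped like the token_c but orange is not meant. What is shaped like the token_b but black is not meant.

How it is judged (in metres and radians):
On the way, in this order (a step that is already met when the one before it is completed fails the run):
1. one token is down in the slot (((x of token_a in the frame of board between 0.06 and 0.134 m and y of token_a in the frame of board between -0.03 and 0.03 m and z of token_a in the frame of board below 0.057 m) or (x of token_b in the frame of board between 0.06 and 0.134 m and y of token_b in the frame of board between -0.03 and 0.03 m and z of token_b in the frame of board below 0.057 m) or (x of token_c in the frame of board between 0.06 and 0.134 m and y of token_c in the frame of board between -0.03 and 0.03 m and z of token_c in the frame of board below 0.057 m))), for 0.2 s.
2. two tokens are down in the slot ((((x of token_a in the frame of board between 0.06 and 0.134 m and y of token_a in the frame of board between -0.03 and 0.03 m and z of token_a in the frame of board below 0.057 m) and (x of token_b in the frame of board between 0.06 and 0.134 m and y of token_b in the frame of board between -0.03 and 0.03 m and z of token_b in the frame of board below 0.057 m)) or ((x of token_a in the frame of board between 0.06 and 0.134 m and y of token_a in the frame of board between -0.03 and 0.03 m and z of token_a in the frame of board below 0.057 m) and (x of token_c in the frame of board between 0.06 and 0.134 m and y of token_c in the frame of board between -0.03 and 0.03 m and z of token_c in the frame of board below 0.057 m)) or ((x of token_b in the frame of board between 0.06 and 0.134 m and y of token_b in the frame of board between -0.03 and 0.03 m and z of token_b in the frame of board below 0.057 m) and (x of token_c in the frame of board between 0.06 and 0.134 m and y of token_c in the frame of board between -0.03 and 0.03 m and z of token_c in the frame of board below 0.057 m)))), for 0.2 s.
3. all three tokens are down in the slot (x of token_a in the frame of board between 0.06 and 0.134 m and y of token_a in the frame of board between -0.03 and 0.03 m and z of each of token_a, token_b, token_c in the frame of board below 0.057 m and x of token_b in the frame of board between 0.06 and 0.134 m and y of token_b in the frame of board between -0.03 and 0.03 m and x of token_c in the frame of board between 0.06 and 0.134 m and y of token_c in the frame of board between -0.03 and 0.03 m), for 0.2 s.
At the end, for the whole second after the job is handed in: All three tokens lie at rest (slower than 20 mm/s) inside the slot, in any posture: the centre of each underside within the pit's outline (4 mm allowed) and at least 8 mm below the deck; padlock, bottle and tile within 15 mm of where they stood (all of step 3 and linear speed of each of token_a, token_b, token_c below 0.02 m/s and distance of each of padlock, mini_bottle, tile from where it was at the start of the episode below 0.015 m); the robot touches nothing.
It fails at once if a token is lifted (its underside's centre more than 10 mm above the deck) (z of any of token_a, token_b, token_c in the frame of board above 0.075 m).
It fails at once if a bystander is moved by more than 15 mm or the bottle is tipped (distance of any of padlock, mini_bottle, tile from where it was at the start of the episode above 0.015 m or angle between mini_bottle's own z axis and vertical above 0.35 rad).
It also fails if it takes over 72 s, if anything falls off the work surface, if the arm or the gripper's body presses on something with over 40 N, if the wrist force passes 120 N, or if a joint passes its speed limit or range.

### The arm

A 7-joint arm with a two-finger parallel gripper is mounted at the origin on the work surface. World frame = base frame: x ahead of the robot, y to its left, z up, the work surface at z = 0. Lengths are in mm, angles in rad, forces in N, time in s.
With the tool pointing down it reaches from about 400 to 900 mm from the base axis. Payload 5.5 kg.
Tool frame: the origin (TCP) lies at the very end of the fingers, on their centre line; the grasp point (between the pads) lies grasp_offset behind it (grasp_offset is the distance from the TCP to the grasp point, in mm); z points along the fingers, y is the line along which they close (so a half turn about z gives the same grasp; the last joint's range is limited). The gripper opens to 92 mm and grips with 3 to 60 N. Pads are 19 mm wide; open, the fingers measure 130 mm over their backs; the gripper's body (75 mm by 190 mm) begins 47 mm behind the grasp point.
Start: joints at [-1.013, 0.501, -0.427, 1.55, 0.221, 1.138, -0.21], TCP at [188.818, 621.971, 226.729] pointing down, gripper open.
Joint ranges: [-2.88, 2.88], [-0.31, 2.03], [-1.54, 1.56], [0.2, 2.42], [-1.41, 4.55], [0.19, 2.02], [-2.57, 2.57]. Speed limits (rad/s): [2.57, 2.57, 3.14, 3.14, 3.14, 3.14, 3.14].

### API

Orientations are given as a rotation vector (axis times angle).
In Python, from cell import * gives the robot as it stands.
- The arm moves only by the tool play_rows, never from a script. Its argument "moves" is a list of rows, each a list of 7 numbers: the shift along the tool's x, y, z in cm, then the turn, a rotation vector about the tool's x, y, z in rad, then the finger opening in cm, from 0 to 9.18. In form: [[tx, ty, tz, ax, ay, az, hand], ...]. A call has exactly 10 rows; each row shifts and turns the commanded pose from where the row before left it, along the tool's axes as they then stand; what a row does not reach is not made up. A row lasts 1/10 s, in which the tool goes at most 50 mm and 8.59 degrees, less where a joint would pass 70% of its speed; a pose out of reach is approached as far as the arm can. A call with a gripper value outside its range is refused whole. The fingers move at their own pace and stop on an object; "grip_force" is the grip in N (left out, the last holds). Time passes only in rows, so rows that do not move let the fingers close, or fill a call up. It gives the time, the measured TCP pose, the force, the opening and the grip force at its end, in the units of the state.
- state(): the state, without advancing time (a new reading comes with each control period).
- read_camera(name): name is "scene" or "top" or "wrist"; returns a dict with "color" (384x512x3 uint8, blue, green, red), "K" (3x3 intrinsics, pixels), "R" (3x3) and "t" (3): a world point X has camera coordinates R X + t. Camera axes: x right, y down, z forward; pixel columns grow to the right and rows downward; lengths in mm; the calibration is good to about 2 mm. A picture is of the moment at which its call begins. There is no depth.
- job_done(): hands the job in; it is judged then, once.
Trained networks look in a picture, given as the dict that the camera call returned (one of the last four; its "shot" number tells which), for a name from the list of things; names that differ only in an ending like _2 or _b are one class to them, and where a whole thing is asked for, a point or a joint stands for the part that bears it (a point fixed in the world has none). Each returns a list of dicts, best first, with "p" (0 to 1); they miss things now and then, are a little off and sometimes report something else, mostly with a low value. They report only what shows in the picture. A call takes as long as a camera call. They do not tell look-alikes from the thing itself.
- spot_in(picture, query): "centre" ([column, row] in pixels, amid what is visible of it).
The state is a dict: "time_s": time; "q": joint angles; "joint_velocities": joint speeds; "joint_efforts": joint torques, N m; "tool_pos": TCP position; "orientation": TCP orientation; "wrist_force": force on the tool from outside, world axes, zero at the start; "moment": the same for the moment, N m; "width": finger opening in mm; "gripper_force": force on a finger pad.
Only numpy, scipy, OpenCV 4.12 (cv2) and the standard library are available. Lean on these libraries where they do the work, as an engineer would, in place of code of your own. Each camera call takes 0.05 s, during which the arm holds its last target. There are 200 camera calls.

## Working session

There is one attempt and no reset: what is moved stays moved. The work goes in short steps, Python scripts to look and compute and a tool call to move; the robot and the scene stay as the last step left them, time stands still between calls to the robot, and variables do not carry over. Pictures are saved under pics/ and viewed, at most 10 in all, crops included, and the job is handed in when it is done.

Besides the shell and the picture viewer there is one more tool, called after "Call:" by a JSON object that holds its "method" and its "body". play_rows: Moves the arm, as the interface text tells. Its arguments: {"type":"object","properties":{"moves":{"type":"array"},"grip_force":{"type":"number"}},"required":["moves"]}

```bash
mkdir -p pics; cat > h.py <<'E'
from cell import *
import numpy as np, cv2
def ray(p,uv,z):
    K,R,t=map(np.array,(p["K"],p["R"],p["t"])); t=t.ravel()
    c=-R.T@t; d=R.T@np.linalg.inv(K)@np.array([uv[0],uv[1],1.])
    return c+d*(z-c[2])/d[2]
def proj(p,X):
    K,R,t=map(np.array,(p["K"],p["R"],p["t"])); v=K@(R@np.array(X,float)+t.ravel()); return v[:2]/v[2]
E
python3 - <<'E'
from h import *
ps={n:read_camera(n) for n in("top","scene")}
for n,p in ps.items():
    cv2.imwrite(f"pics/{n}0.png",p["color"])
    for q in("token_a","board","padlock","mini_bottle","tile"):
        print(n,q,[(np.round(s["centre"]).tolist(),round(s["p"],2),ray(p,s["centre"],73 if q=="token_a" else 0).round().tolist()) for s in spot_in(p,q)])
s=state();print(s)
E
```

```text
top token_a [([240.0, 212.0], 0.83, [515.0, 57.0, 73.0]), ([221.0, 230.0], 0.77, [479.0, 95.0, 73.0]), ([272.0, 210.0], 0.75, [516.0, -9.0, 73.0]), ([337.0, 216.0], 0.66, [503.0, -140.0, 73.0]), ([207.0, 301.0], 0.59, [336.0, 124.0, 73.0])]
top board [([236.0, 193.0], 0.96, [561.0, 66.0, 0.0])]
top padlock [([156.0, 247.0], 0.82, [445.0, 241.0, 0.0])]
top mini_bottle [([310.0, 170.0], 0.87, [610.0, -98.0, 0.0]), ([236.0, 190.0], 0.28, [568.0, 65.0, 0.0])]
top tile [([130.0, 193.0], 0.76, [563.0, 298.0, 0.0])]
scene token_a [([294.0, 185.0], 0.72, [473.0, 94.0, 73.0]), ([267.0, 177.0], 0.71, [509.0, 43.0, 73.0]), ([348.0, 186.0], 0.7, [375.0, 164.0, 73.0]), ([252.0, 169.0], 0.45, [523.0, 1.0, 73.0])]
scene board [([254.0, 206.0], 0.76, [550.0, 46.0, 0.0])]
scene padlock [([346.0, 241.0], 0.7, [433.0, 241.0, 0.0])]
scene mini_bottle [([204.0, 166.0], 0.69, [587.0, -136.0, 0.0])]
scene tile [([318.0, 290.0], 0.62, [557.0, 295.0, 0.0])]
{'time_s': 0.6, 'q': array([-1.01277311,  0.50087568, -0.42697229,  1.5504071 ,  0.22082103,
        1.13835359, -0.21029196]), 'joint_velocities': array([ 0.00022729,  0.00013167,  0.00137408, -0.00089476,  0.00058591,
       -0.00119825,  0.00204988]), 'joint_efforts': array([ 1.91789142e-03, -5.66110468e+01, -5.80576926e+00, -2.79357630e+01,
       -6.64543686e-02,  2.12031190e-02,  3.24895404e-05]), 'tool_pos': array([188.85723401, 621.93909062, 226.73851701]), 'orientation': array([ 4.61394440e-01,  3.10751506e+00, -3.29604822e-05]), 'wrist_force': array([-0.38066016,  0.76566782, -0.49331449]), 'moment': array([ 0.04006854, -0.02443207, -0.00087726]), 'gripper_force': 0.0, 'width': 91.93446328640186}
```

View pics/top0.png

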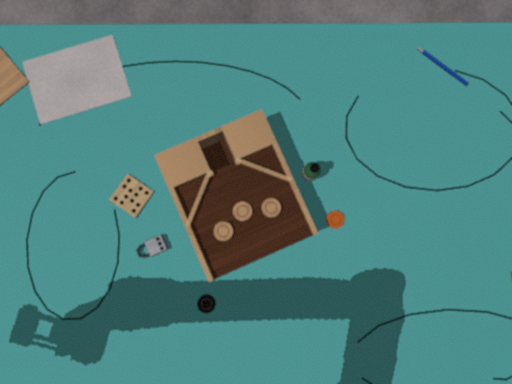

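View pics/scene0.png

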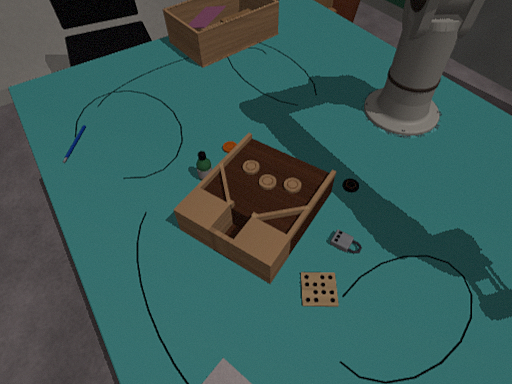

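Top view: board rotated about 20°, gate to the upper left (~(223,168)); three tokens at (223,231), (242,211), (271,208), black look-alike (206,303), orange one (335,219), and bottle (311,170). I'll enlarge the board to get its corners and the tokens.

```bash
python3 - <<'E'
from h import *
im=cv2.imread("pics/top0.png")[100:290,145:335]
cv2.imwrite("pics/crop.png",cv2.resize(im,None,fx=3.1,fy=3.1,interpolation=cv2.INTER_CUBIC))
E
```

```text
(no output)
```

View pics/crop.png

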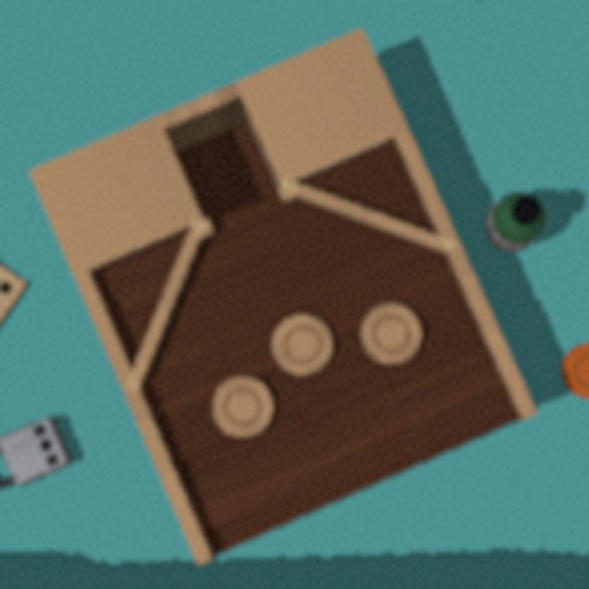

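```bash
cat >> h.py <<'E'
from scipy.spatial.transform import Rotation as Ro
def b2w(B,p): c,s=np.cos(B[2]),np.sin(B[2]); return np.array([B[0]+c*p[0]-s*p[1],B[1]+s*p[0]+c*p[1]])
def w2b(B,p): c,s=np.cos(B[2]),np.sin(B[2]); d=np.array(p)[:2]-B[:2]; return np.array([c*d[0]+s*d[1],-s*d[0]+c*d[1]])
E
python3 - <<'E'
from h import *
from scipy.optimize import least_squares
p=read_camera("top")
f=lambda c:(np.array(c)+.5)/3.1-.5+[145,100]
co={(140,120):(31,172),(140,-120):(362,30),(-140,120):(204,566),(-140,-120):(533,414)}
post={(59,29):(202,228),(59,-29):(288,188)}
W=[ray(p,f(v),79)[:2] for v in co.values()]
r=least_squares(lambda B:np.concatenate([b2w(B,k)-w for k,w in zip(co,W)]),[540,50,.4]);B=r.x
print("B",B.tolist(),r.fun.round(1))
for k,v in post.items(): print(k,w2b(B,ray(p,f(v),79)).round(1))
for c in [(242,407),(302,345),(391,334)]: 
    w=ray(p,f(c),73); print("tok",w.round(1),w2b(B,w).round(1))
s=state();print(Ro.from_rotvec(s["orientation"]).as_matrix().round(3))
E
```

```text
B [549.9776945009075, 64.53921498056394, 0.40616007873606097] [-0.4  1.4  1.1 -0.4 -0.6  2.8 -0.1 -3.8]
(59, 29) [60.4 31. ]
(59, -29) [ 61.8 -31.3]
tok [476.   91.8  73. ] [-57.2  54.3]
tok [516.   52.3  73. ] [-36.    2.1]
tok [522.5  -6.2  73. ] [-53.2 -54.1]
[[-0.957  0.291 -0.   ]
 [ 0.291  0.957  0.   ]
 [ 0.     0.    -1.   ]]
```

```bash
cat >> h.py <<'E'
B=np.array([549.98,64.54,.4062])
def go(x,y,z,h=0.):
    """tool-axis turn az (rad), then shift (cm) in the turned frame, to board (x,y), world z, heading h"""
    s=state(); R=Ro.from_rotvec(s["orientation"]).as_matrix()
    a=np.arctan2(R[1,1],R[0,1])-np.pi/2-B[2]; pos=s["tool_pos"]
    T=B[2]+h; tx=np.array([-np.cos(T),-np.sin(T)]); ty=np.array([-np.sin(T),np.cos(T)])
    d=b2w(B,(x,y))-pos[:2]
    print("t",round(s["time_s"],2),"now",w2b(B,pos).round(1),"z",pos[2].round(1),"h",round(a,3),"F",s["wrist_force"].round(1),"| az",round(-(h-a),3),"shift cm",[round(float(v)/10,2) for v in (tx@d,ty@d,pos[2]-z)])
E
python3 -c "
from h import *
go(-85,2,120)"
```

```text
t 0.65 now [-111.5  654.8] z 226.8 h -0.701 F [ 0.6 -0.4 -0.2] | az -0.701 shift cm [-2.65, -65.28, 10.68]
```

Call:
{"method": "play_rows", "body": {"moves": [[0,0,0,0,0,-0.14,2],[0,0,0,0,0,-0.14,2],[0,0,0,0,0,-0.14,2],[0,0,0,0,0,-0.14,2],[0,0,0,0,0,-0.141,2],[0,0,0,0,0,0,2],[0,-4,0,0,0,0,2],[0,-4,0,0,0,0,2],[0,-4,0,0,0,0,2],[0,-4,0,0,0,0,2]]}}

```text
time_s: 1.65
tool_pos: [252.5, 473.6, 226.7]
orientation: [-0.627, 3.078, 0.0]
wrist_force: [1.6, 0.0, 0.5]
width: 20.8
gripper_force: 0.0
```

```bash
python3 -c "
from h import *
go(-85,2,120)"
```

```text
t 1.65 now [-111.6  493.3] z 226.7 h -0.004 F [1.6 0.  0.5] | az -0.004 shift cm [-2.66, -49.13, 10.67]
```

Call:
{"method": "play_rows", "body": {"moves": [[-0.27,-4.9,0,0,0,-0.004,2],[-0.27,-4.9,0,0,0,0,2],[-0.27,-4.9,0,0,0,0,2],[-0.27,-4.9,0,0,0,0,2],[-0.27,-4.9,0,0,0,0,2],[-0.27,-4.9,0,0,0,0,2],[-0.27,-4.9,0,0,0,0,2],[-0.27,-4.9,0,0,0,0,2],[-0.27,-4.9,0,0,0,0,2],[-0.27,-4.9,0,0,0,0,2]]}}

```text
time_s: 2.65
tool_pos: [472.8, 34.5, 227.3]
orientation: [-0.633, 3.076, -0.0]
wrist_force: [1.1, 1.0, 0.2]
width: 19.9
gripper_force: 0.0
```

```bash
python3 -c "
from h import *
go(-85,2,95)
p=read_camera('wrist');cv2.imwrite('pics/w1.png',p['color'])
for z in (73,):
  for s in spot_in(p,'token_a'): print(s['p'],s['centre'],w2b(B,ray(p,s['centre'],z)).round(1))
p=read_camera('wrist')
for g in [(59,29,79),(59,-29,79),(64,0,65),(-140,-110,65),(-140,110,65)]:print(g,proj(p,[*b2w(B,g),g[2]]).round())
"
```

```text
t 2.65 now [-82.7   2.9] z 227.3 h -0.0 F [1.1 1.  0.2] | az -0.0 shift cm [0.23, -0.09, 13.23]
0.9 [131.1, 124.5] [-142.  -144.8]
0.86 [300.1, 190.5] [-62.3  52.3]
0.77 [372.3, 85.0] [-184.2  125.7]
0.74 [259.9, 207.4] [-39.8   2.6]
0.74 [214.4, 193.7] [-58.1 -53.9]
0.38 [257.8, 175.3] [-81.8   0.1]
(59, 29, 79) [285. 277.]
(59, -29, 79) [242. 277.]
(64, 0, 65) [263. 274.]
(-140, -110, 65) [169. 127.]
(-140, 110, 65) [356. 125.]
```

View pics/w1.png

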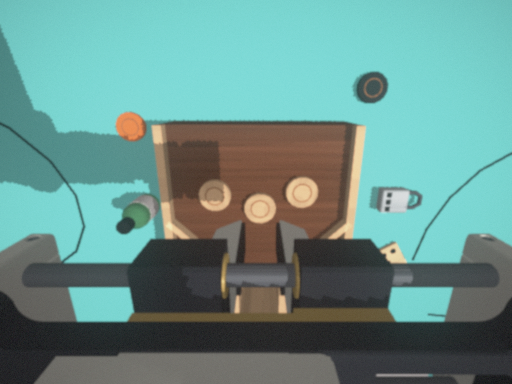

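Wrist view: rails' rear ends at (160,126)/(360,126) match the fitted board; tokens at (260,207), (300,191), (214,194) agree with the top view within 4 mm. Descend behind the middle token.

Call:
{"method": "play_rows", "body": {"moves": [[0.2,0,3,0,0,0,2],[0,-0.05,3,0,0,0,2],[0,0,3,0,0,0,2],[0,0,2.5,0,0,0,2],[0,0,1.5,0,0,0,2],[0,0,1,0,0,0,2],[0,0,0.9,0,0,0,2],[0,0,0.5,0,0,0,2],[0,0,0.4,0,0,0,2],[0,0,0,0,0,0,2]]}}

```text
time_s: 3.8
tool_pos: [470.5, 35.2, 68.7]
orientation: [-0.639, 3.076, 0.0]
wrist_force: [0.1, -0.4, 0.2]
width: 19.9
gripper_force: 0.0
```

```bash
python3 -c "
from h import *
go(15,0,68.5)
p=read_camera('wrist')
for s in spot_in(p,'token_a'): print(s['p'],s['centre'],w2b(B,ray(p,s['centre'],73)).round(1))
"
```

```text
t 3.8 now [-84.6   4.4] z 68.7 h 0.004 F [ 0.1 -0.4  0.2] | az 0.004 shift cm [-9.96, -0.44, 0.02]
0.91 [256.6, 301.9] [-34.5   2.4]
0.7 [37.8, 137.4] [-149.  -123.1]
0.69 [452.0, 78.1] [-181.4  107.3]
```

Call:
{"method": "play_rows", "body": {"moves": [[0,-0.3,0,0,0,0.004,2],[-1,0,0,0,0,0,2],[-1.2,0,0,0,0,0,2],[-1.2,0,0,0,0,0,2],[-1.2,-0.05,0,0,0,0,2],[-1.2,-0.05,0,0,0,0,2],[-1.2,-0.05,0,0,0,0,2],[-1.2,0,0,0,0,0,2],[-1,0,0,0,0,0,2],[-0.5,0,0,0,0,0,2]]}}

```text
time_s: 4.9
tool_pos: [562.4, 70.0, 68.7]
orientation: [-0.634, 3.076, 0.0]
wrist_force: [-1.2, 0.7, 0.7]
width: 20.0
gripper_force: 0.1
```

```bash
python3 -c "
from h import *
go(15,0,68.5)
for n in ('wrist','top'):
  p=read_camera(n)
  for s in spot_in(p,'token_a'): print(n,s['p'],s['centre'],w2b(B,ray(p,s['centre'],73)).round(1))
  cv2.imwrite('pics/%s2.png'%n,p['color'])
a=cv2.imread('pics/wrist2.png');b=cv2.resize(cv2.imread('pics/top2.png')[100:290,145:335],(384,384))
cv2.imwrite('pics/c2.png',cv2.resize(np.hstack([a,b]),None,fx=.88,fy=.88))
"
```

```text
t 4.9 now [13.6  0.1] z 68.7 h 0.0 F [-1.2  0.7  0.7] | az 0.0 shift cm [-0.14, -0.01, 0.02]
wrist 0.94 [354.6, 118.9] [-61.6  53.3]
wrist 0.89 [165.7, 129.3] [-55.8 -53.3]
wrist 0.77 [258.9, 261.0] [30.4 -0.5]
wrist 0.61 [6.8, 18.5] [-110.6 -127.7]
top 0.81 [334.1, 219.1] [-127.2 -162. ]
top 0.51 [208.6, 299.8] [-171.1  135. ]
```

View pics/c2.png

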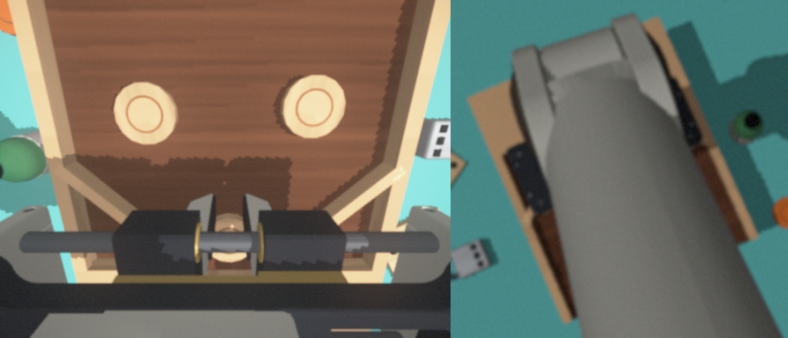

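The left panel shows the token caged centrally between the fingertips at (230,240). The other two tokens are untouched at (145,113) and (314,106). Now I'll back off, close the fingers and push through the gate.

Call:
{"method": "play_rows", "body": {"moves": [[1,0,0,0,0,0,0],[0,0,0,0,0,0,0],[0,0,0,0,0,0,0],[-0.8,0,0,0,0,0,0],[-0.8,0,0,0,0,0,0],[-0.8,0,0,0,0,0,0],[-0.8,0,0,0,0,0,0],[-0.8,0,0,0,0,0,0],[-0.8,0,0,0,0,0,0],[-0.8,0,0,0,0,0,0]]}}

```text
time_s: 6.1
tool_pos: [604.2, 87.8, 68.6]
orientation: [0.634, -3.077, -0.0]
wrist_force: [0.5, -0.0, 0.9]
width: -0.0
gripper_force: 0.0
```

```bash
python3 -c "
from h import *
go(62,0,68.5);print(state()['width'])
p=read_camera('wrist')
for s in spot_in(p,'token_a'): print(s['p'],s['centre'],w2b(B,ray(p,s['centre'],73)).round(1))
"
```

```text
t 6.1 now [59.  -0.1] z 68.6 h 0.0 F [ 0.5 -0.   0.9] | az 0.0 shift cm [-0.3, 0.01, 0.01]
-0.04152367312099223
0.96 [155.5, 39.2] [-55.9 -53.8]
0.75 [363.8, 30.1] [-60.1  53.1]
```

Call:
{"method": "play_rows", "body": {"moves": [[-0.7,0,0,0,0,0,0],[0,0,0,0,0,0,0],[2,0,0,0,0,0,0],[3,0,0,0,0,0,0],[2,0,-2,0,0,0,1.6],[2,0,-2,0,0,0,1.6],[3,0,0,0,0,0,1.6],[3,0,0,0,0,0,1.6],[3,0,0,0,0,0,1.6],[0,0,0,0,0,0,1.6]]}}

```text
time_s: 7.2
tool_pos: [440.0, 17.0, 108.2]
orientation: [0.629, -3.073, 0.001]
wrist_force: [-0.0, 0.5, 0.1]
width: 16.0
gripper_force: 0.0
```

```bash
python3 -c "
from h import *
go(-95,72,105,-.487)
for n in ('top','scene','wrist'):
  p=read_camera(n)
  for s in spot_in(p,'token_a'): print(n,s['p'],s['centre'],w2b(B,ray(p,s['centre'],73)).round(1))
  if n=='scene':cv2.imwrite('pics/s3.png',cv2.resize(p['color'][120:290,160:350],None,fx=3,fy=3))
"
```

```text
t 7.2 now [-119.8   -0.3] z 108.2 h -0.002 F [-0.   0.5  0.1] | az 0.485 shift cm [1.19, 7.55, 0.32]
top 0.8 [337.6, 219.1] [-130.1 -168.5]
top 0.71 [207.5, 301.5] [-173.2  138.4]
top 0.62 [267.2, 209.9] [-54.8 -45.4]
top 0.59 [216.0, 226.0] [-42.5  62.7]
top 0.56 [216.9, 162.3] [76.2  8.8]
scene 0.76 [249.4, 167.5] [-50.1 -54.4]
scene 0.64 [292.2, 186.1] [-54.8  56.8]
scene 0.6 [348.6, 186.1] [-121.3  162. ]
scene 0.52 [234.3, 226.7] [100.9  10.1]
scene 0.4 [253.2, 204.7] [34. 12.]
wrist 0.92 [420.8, 114.0] [-189.3  112.9]
wrist 0.74 [85.3, 164.6] [-152.7 -130.7]
wrist 0.63 [89.9, 294.5] [ -35.5 -150.3]
```

View pics/s3.png

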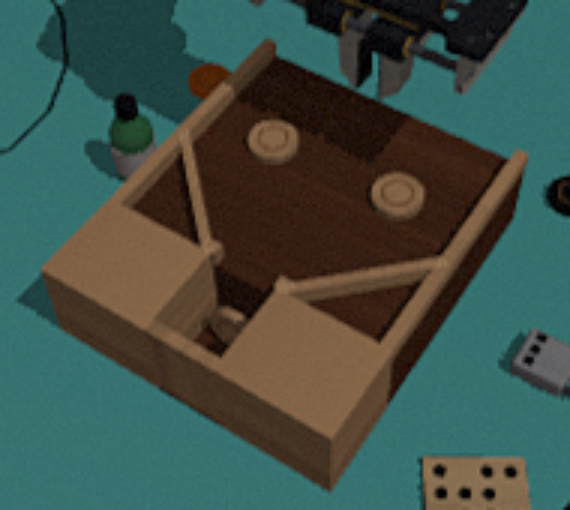

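First token is down in the slot (228,322); the other two stay put. Next: left token, turned −0.487 rad.

Call:
{"method": "play_rows", "body": {"moves": [[0,0,0,0,0,0.12,1.6],[0,0,0,0,0,0.12,1.6],[0,0,0,0,0,0.12,1.6],[0,0,0,0,0,0.125,1.6],[0.4,2.5,0,0,0,0,1.6],[0.4,2.5,0,0,0,0,1.6],[0.4,2.5,0,0,0,0,1.6],[0,0,0.5,0,0,0,1.6],[0,0,0,0,0,0,1.6],[0,0,0,0,0,0,1.6]]}}

```text
time_s: 8.5
tool_pos: [438.6, 94.2, 103.4]
orientation: [-0.124, -3.138, 0.001]
wrist_force: [0.1, -0.2, 0.5]
width: 15.9
gripper_force: 0.0
```

```bash
python3 -c "
from h import *
go(-95,72,68.5,-.487)
p=read_camera('wrist')
for s in spot_in(p,'token_a'): print(s['p'],s['centre'],w2b(B,ray(p,s['centre'],73)).round(1))
"
```

```text
t 8.5 now [-90.6  71.2] z 103.4 h -0.485 F [ 0.1 -0.2  0.5] | az 0.002 shift cm [0.43, -0.14, 3.49]
0.87 [289.8, 55.2] [-181.5  140.6]
0.63 [134.4, 304.2] [-68.3 -64. ]
0.58 [258.1, 246.3] [-68.5  57.6]
```

Call:
{"method": "play_rows", "body": {"moves": [[0.4,-0.1,1,0,0,0,1.6],[0,0,1,0,0,0,1.6],[0,0,0.8,0,0,0,1.6],[0,0,0.6,0,0,0,1.6],[0,0,0.1,0,0,0,1.6],[0,0,0,0,0,0,1.6],[-1,0,0,0,0,0,1.6],[-1,0,0,0,0,0,1.6],[-1,0,0,0,0,0,1.6],[-1,0,0,0,0,0,1.6]]}}

```text
time_s: 9.6
tool_pos: [475.9, 90.9, 69.0]
orientation: [0.124, 3.138, 0.0]
wrist_force: [-0.8, 0.3, 0.6]
width: 16.4
gripper_force: 0.1
```

```bash
python3 -c "
from h import *
go(13,14,68.5,-.487)
p=read_camera('wrist')
for s in spot_in(p,'token_a'): print(s['p'],s['centre'],w2b(B,ray(p,s['centre'],73)).round(1))
"
```

```text
t 9.6 now [-57.6  53.4] z 69.0 h -0.485 F [-0.8  0.3  0.6] | az 0.002 shift cm [-8.09, -0.18, 0.05]
0.75 [258.4, 259.3] [-44.3  45.1]
0.71 [116.0, 300.9] [-61.3 -59.8]
0.57 [299.2, 8.9] [-162.3  130.7]
0.54 [226.7, 194.3] [-94.   49.4]
0.45 [3.1, 220.8] [-144.7  -85.3]
```

Call:
{"method": "play_rows", "body": {"moves": [[-1,-0.02,0,0,0,0,1.6],[-1,-0.02,0,0,0,0,1.6],[-1,-0.02,0,0,0,0,1.6],[-1,-0.02,0,0,0,0,1.6],[-1,-0.02,0,0,0,0,1.6],[-1,-0.02,0,0,0,0,1.6],[-1,-0.02,0,0,0,0,1.6],[-0.8,-0.02,0,0,0,0,1.6],[-0.3,0,0,0,0,0,1.6],[0,0,0,0,0,0,1.6]]}}

```text
time_s: 10.7
tool_pos: [555.4, 83.0, 68.6]
orientation: [0.124, 3.139, 0.0]
wrist_force: [-0.3, 0.3, -0.6]
width: 16.1
gripper_force: 0.0
```

```bash
python3 -c "
from h import *
go(13,14,68.5,-.487)
p=read_camera('wrist')
for s in spot_in(p,'token_a'): print(s['p'],s['centre'],w2b(B,ray(p,s['centre'],73)).round(1))
"
```

```text
t 10.7 now [12.2 14.8] z 68.6 h -0.485 F [-0.3  0.3 -0.6] | az 0.002 shift cm [-0.11, -0.03, 0.01]
0.93 [260.7, 259.6] [26.3  7.8]
0.88 [112.3, 193.8] [-57.2 -51.1]
```

Call:
{"method": "play_rows", "body": {"moves": [[1.5,0,0,0,0,0,1.6],[1.5,0,0,0,0,0,0],[0,0,0,0,0,-0.12,0],[0,0,0,0,0,-0.12,0],[0,0,0,0,0,-0.12,0],[0,0,0,0,0,-0.125,0],[0,-1.4,0,0,0,0,0],[0,-1.3,0,0,0,0,0],[0,0,0,0,0,0,0],[0,0,0,0,0,0,0]]}}

```text
time_s: 11.8
tool_pos: [535.9, 59.5, 68.6]
orientation: [0.628, -3.078, 0.0]
wrist_force: [-0.3, 0.6, -1.3]
width: 0.6
gripper_force: 0.0
```

```bash
python3 -c "
from h import *
go(62,1.8,68.5,0)
for n in ('wrist',):
  p=read_camera(n)
  for s in spot_in(p,'token_a'): print(s['p'],s['centre'],w2b(B,ray(p,s['centre'],73)).round(1))
"
```

```text
t 11.8 now [-14.9   1. ] z 68.6 h -0.003 F [-0.3  0.6 -1.3] | az -0.003 shift cm [-7.69, 0.08, 0.01]
0.71 [171.0, 175.2] [-57.5 -52.1]
0.58 [10.7, 54.1] [-123.4 -129.2]
0.55 [259.2, 303.2] [36.3  0.4]
0.49 [443.8, 301.6] [ 35.2 130.4]
```

Call:
{"method": "play_rows", "body": {"moves": [[-1,0,0,0,0,-0.003,0],[-0.9,0,0,0,0,0,0],[-0.8,0,0,0,0,0,0],[-0.8,0,0,0,0,0,0],[-0.8,0,0,0,0,0,0],[-0.8,0,0,0,0,0,0],[-0.8,0,0,0,0,0,0],[-0.8,0,0,0,0,0,0],[-0.8,0,0,0,0,0,0],[-0.5,0,0,0,0,0,0]]}}

```text
time_s: 12.9
tool_pos: [610.0, 92.8, 68.7]
orientation: [-0.639, 3.076, 0.0]
wrist_force: [-0.8, -0.3, 0.2]
width: 0.6
gripper_force: 0.0
```

Call:
{"method": "play_rows", "body": {"moves": [[0,0,0,0,0,0,0],[0,0,0,0,0,0,0],[2,0,0,0,0,0,0],[3,0,0,0,0,0,0],[2,0,-2,0,0,0,1.6],[2,0,-2,0,0,0,1.6],[3,0,0,0,0,0,1.6],[3,0,0,0,0,0,1.6],[3,0,0,0,0,0,1.6],[0,0,0,0,0,0,1.6]]}}

```text
time_s: 13.9
tool_pos: [439.1, 18.4, 108.2]
orientation: [0.634, -3.072, 0.002]
wrist_force: [-0.3, 0.2, 0.4]
width: 15.7
gripper_force: 0.0
```

```bash
python3 -c "
from h import *
go(-92,-73,105,.487)
p=read_camera('scene')
cv2.imwrite('pics/s4.png',cv2.resize(p['color'][120:290,160:350],None,fx=3,fy=3))
for s in spot_in(p,'token_a'): print(s['p'],s['centre'],w2b(B,ray(p,s['centre'],73)).round(1))
"
```

```text
t 13.9 now [-120.     1.5] z 108.2 h 0.001 F [-0.3  0.2  0.4] | az -0.486 shift cm [1.01, -7.89, 0.32]
0.7 [349.6, 187.1] [-119.9  165. ]
0.6 [250.3, 165.3] [-56.9 -56.5]
0.59 [237.8, 220.0] [83.6  6.7]
0.54 [228.6, 146.1] [ -81.3 -136.6]
0.48 [231.9, 234.8] [119.1  17.2]
```

View pics/s4.png

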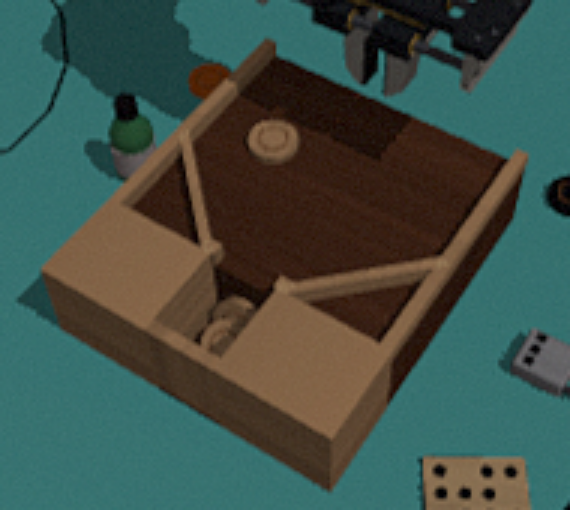

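Two tokens are in the slot (235,312),(220,335). The last is at board (−57,−53).

Call:
{"method": "play_rows", "body": {"moves": [[0,0,0,0,0,-0.125,1.6],[0,0,0,0,0,-0.125,1.6],[0,0,0,0,0,-0.125,1.6],[0,0,0,0,0,-0.125,1.6],[0.4,-2.6,0,0,0,0,1.6],[0.4,-2.6,0,0,0,0,1.6],[0.3,-2.6,0,0,0,0,1.6],[0,0,0.3,0,0,0,1.6],[0,0,0,0,0,0,1.6],[0,0,0,0,0,0,1.6]]}}

```text
time_s: 15.0
tool_pos: [498.5, -34.7, 105.4]
orientation: [1.381, -2.821, -0.002]
wrist_force: [-0.7, -0.1, -0.1]
width: 15.9
gripper_force: 0.0
```

```bash
python3 -c "
from h import *
go(-92,-72,68.5,.5)
p=read_camera('wrist')
for s in spot_in(p,'token_a'): print(s['p'],s['centre'],w2b(B,ray(p,s['centre'],73)).round(1))
"
```

```text
t 15.0 now [-86.5 -70.8] z 105.4 h 0.504 F [-0.7 -0.1 -0.1] | az 0.004 shift cm [0.54, 0.16, 3.69]
0.69 [490.0, 207.3] [-178.3   81.5]
0.61 [180.8, 89.6] [-141.4 -161.5]
0.56 [260.0, 248.9] [-60.8 -56.1]
```

Call:
{"method": "play_rows", "body": {"moves": [[0.5,0.15,1,0,0,0.004,1.6],[0,0,1,0,0,0,1.6],[0,0,0.9,0,0,0,1.6],[0,0,0.6,0,0,0,1.6],[0,0,0.2,0,0,0,1.6],[0,0,0,0,0,0,1.6],[-1,0,0,0,0,0,1.6],[-1,0,0,0,0,0,1.6],[-1,0,0,0,0,0,1.6],[-1,0,0,0,0,0,1.6]]}}

```text
time_s: 16.1
tool_pos: [520.3, -6.2, 69.0]
orientation: [-1.375, 2.824, -0.0]
wrist_force: [-0.4, -0.1, -0.7]
width: 16.0
gripper_force: 0.1
```

```bash
python3 -c "
from h import *
go(13,-14,68.5,.5)
p=read_camera('wrist')
for s in spot_in(p,'token_a'): print(s['p'],s['centre'],w2b(B,ray(p,s['centre'],73)).round(1))
"
```

```text
t 16.1 now [-55.2 -53.2] z 69.0 h 0.5 F [-0.4 -0.1 -0.7] | az -0.0 shift cm [-7.87, 0.17, 0.05]
0.87 [259.7, 258.6] [-41.9 -45.7]
0.7 [164.0, 37.5] [-133.2 -151.7]
```

Caged as before (259,259). Continue to the gate.

Call:
{"method": "play_rows", "body": {"moves": [[-1,0.02,0,0,0,0,1.6],[-1,0.02,0,0,0,0,1.6],[-1,0.02,0,0,0,0,1.6],[-1,0.02,0,0,0,0,1.6],[-1,0.02,0,0,0,0,1.6],[-1,0.02,0,0,0,0,1.6],[-1,0.02,0,0,0,0,1.6],[-0.7,0.02,0,0,0,0,1.6],[-0.2,0,0,0,0,0,1.6],[0,0,0,0,0,0,1.6]]}}

```text
time_s: 17.2
tool_pos: [566.9, 56.0, 68.6]
orientation: [1.374, -2.825, -0.0]
wrist_force: [-0.3, 0.1, 0.6]
width: 16.0
gripper_force: 0.0
```

Call:
{"method": "play_rows", "body": {"moves": [[1.5,0,0,0,0,0,1.6],[1.5,0,0,0,0,0,0],[0,0,0,0,0,0.125,0],[0,0,0,0,0,0.125,0],[0,0,0,0,0,0.125,0],[0,0,0,0,0,0.125,0],[0,1.4,0,0,0,0,0],[0,1.3,0,0,0,0,0],[0,0,0,0,0,0,0],[0,0,0,0,0,0,0]]}}

```text
time_s: 18.2
tool_pos: [537.2, 57.6, 68.8]
orientation: [0.637, -3.076, -0.0]
wrist_force: [-0.7, -0.3, -0.9]
width: 0.5
gripper_force: 0.0
```

```bash
python3 -c "
from h import *
go(66,0,68.5,0)
p=read_camera('wrist')
for s in spot_in(p,'token_a'): print(s['p'],s['centre'],w2b(B,ray(p,s['centre'],73)).round(1))
"
```

```text
t 18.2 now [-14.5  -1.3] z 68.8 h 0.002 F [-0.7 -0.3 -0.9] | az 0.002 shift cm [-8.05, 0.13, 0.03]
0.84 [11.8, 49.3] [-124.5 -130.9]
0.73 [259.7, 302.8] [36.4 -1.2]
0.73 [470.0, 1.0] [-146.7  102.8]
```

Call:
{"method": "play_rows", "body": {"moves": [[-1,0,0,0,0,0,0],[-0.9,0,0,0,0,0,0],[-0.8,0,0,0,0,0,0],[-0.8,0,0,0,0,0,0],[-0.8,0,0,0,0,0,0],[-0.8,0,0,0,0,0,0],[-0.8,0,0,0,0,0,0],[-0.8,0,0,0,0,0,0],[-0.8,0,0,0,0,0,0],[-0.5,0,0,0,0,0,0]]}}

```text
time_s: 19.3
tool_pos: [612.0, 89.0, 68.8]
orientation: [-0.632, 3.077, 0.0]
wrist_force: [0.3, 0.4, 0.7]
width: 0.4
gripper_force: 0.0
```

Call:
{"method": "play_rows", "body": {"moves": [[0,0,0,0,0,0,0],[0,0,0,0,0,0,0],[2,0,0,0,0,0,0],[3,0,0,0,0,0,0],[2,0,-2,0,0,0,0],[2,0,-2,0,0,0,0],[3,0,-2,0,0,0,0],[3,0,0,0,0,0,0],[3,0,0,0,0,0,0],[0,0,0,0,0,0,0]]}}

```text
time_s: 20.3
tool_pos: [441.1, 15.3, 128.4]
orientation: [0.628, -3.074, 0.002]
wrist_force: [0.4, 1.1, -0.0]
width: 0.5
gripper_force: 0.0
```

```bash
python3 -c "
from h import *
go(-92,0,105)
p=read_camera('scene');q=read_camera('top')
a=cv2.resize(p['color'][120:290,160:350],(425,380));b=cv2.resize(q['color'][100:270,145:315],(370,380))
cv2.imwrite('pics/s5.png',np.hstack([a,b]))
"
```

```text
t 20.3 now [-119.5   -2.2] z 128.4 h -0.003 F [ 0.4  1.1 -0. ] | az -0.003 shift cm [-2.75, 0.22, 2.34]
```

View pics/s5.png

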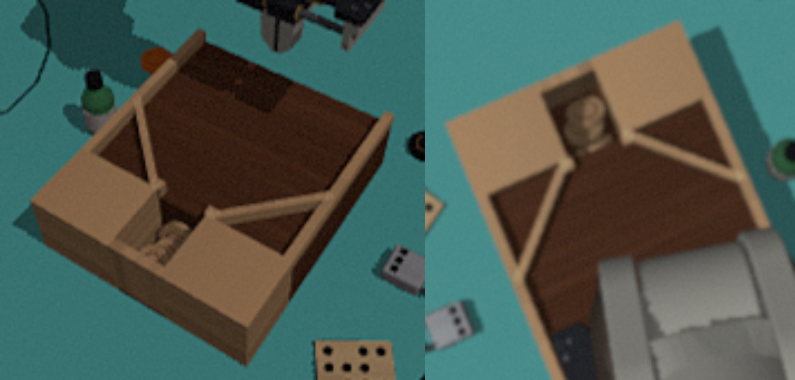

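All three tokens lie in the pit (right panel around (585,115)). The deck is empty, the bystanders are in place and the arm is clear.

```bash
python3 -c "
from h import *
print(job_done())"
```

```text
the job is handed in; nothing more can be done
None
```

I pushed all three tokens through the gate into the slot, left the padlock, bottle and tile in place, and handed the job in at about 20 s; it returned no verdict.

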